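# Post a sample vial under the spring lid of a desiccant dry box

## Robot

A 6-joint arm with a two-finger parallel gripper is mounted at the origin on a cart in front of the work surface, level with it; the furniture and walls round the work are solid. World frame = base frame: x ahead of the robot, y to its left, z up, the work surface at z = 0. Lengths are in mm, angles in rad, forces in N, time in s.
With the tool pointing down it reaches from about 350 to 775 mm from the base axis. Payload 7.3 kg.
Tool frame: the origin (TCP) lies at the very end of the fingers, on their centre line; the grasp point (between the pads) lies 19 mm behind it; z points along the fingers, y is the line along which they close (so a half turn about z gives the same grasp; the last joint's range is limited). The gripper opens to 92 mm and grips with 3 to 60 N. Pads are 19 mm wide; open, the fingers measure 130 mm over their backs; the gripper's body (75 mm by 190 mm) begins 47 mm behind the grasp point.
Start: joints at [1.153, 0.342, 1.524, -0, 1.275, -0.146], TCP at [140.929, 505.751, 226.741] pointing down, gripper open.
Joint ranges: [-2.53, 2.53], [-0.77, 2.02], [0.04, 2.7], [-1, 4.14], [0.28, 2.66], [-3.11, 3.11]. Speed limits (rad/s): [2.57, 2.57, 3.14, 3.14, 3.14, 3.14].

## Interface

Orientations are given as [roll, pitch, yaw] about the fixed x, y, z axes, in that order (R = Rz(yaw) Ry(pitch) Rx(roll)).
In Python, from plant import * gives the robot as it stands.
- The arm moves only by the tool arm_command, never from a script. Its arguments are lists of equal length, an entry for each row: "gripper": the finger opening in mm, from 0 to 91.8; "dp": the shift along the tool's x, y, z in units of 25 mm (1.0 is 25 mm), a list of three; "twist": the turn about the tool's z in units of 5 degrees (1.0 is 5 degrees). A call has exactly 5 rows; each row shifts and turns the commanded pose from where the row before left it, along the tool's axes as they then stand; what a row does not reach is not made up. A row lasts 1/8 s, in which the tool goes at most 62.5 mm and 10.7 degrees, less where a joint would pass 70% of its speed; a pose out of reach is approached as far as the arm can. A call is refused whole if a number of a shift passes 1 or a number of a turn 1, either way. A call with a gripper value outside its range is refused whole. The fingers move at their own pace and stop on an object; the grip force is fixed at half the most. Time passes only in rows, so rows that do not move let the fingers close, or fill a call up. It gives the time, the measured TCP pose, the force, the opening and the grip force at its end, in the units of the state.
- get_obs(): the state, without advancing time (a new reading comes with each control period).
- capture(name): name is "side" or "top" or "wrist"; returns the picture (480x640x3 uint8, red, green, blue); there is no depth.
- get_calibration(name): a dict with "mtx" (3x3 intrinsics, pixels), "position" and "attitude" of the camera in the world; the wrist camera has in their place "mount" (4x4, takes a point from camera to tool coordinates, whose origin is the TCP and whose axes are the flange's). Camera axes: x right, y down, z forward; pixel columns grow to the right and rows downward; lengths in mm; the calibration is good to about 2 mm. A picture is of the moment at which its call begins: read the wrist's pose just before it. get_calibration takes no time and is no camera call.
- close_job(): hands the job in; it is judged then, once.
The state is a dict: "time": time; "joint_positions": joint angles; "dq": joint speeds; "tau": joint torques, N m; "tool_pos": TCP position; "tcp_rot": TCP orientation; "contact_force": force on the tool from outside, world axes, zero at the start; "moment": the same for the moment, N m; "grip_width": finger opening in mm; "finger_force": force on a finger pad.
Only numpy, scipy, OpenCV 4.12 (cv2) and the standard library are available. Lean on these libraries where they do the work, as an engineer would, in place of code of your own. Each camera call takes 0.05 s, during which the arm holds its last target. There are 200 camera calls.

## Task

Put the sample vial into the dry box without ever gripping or lifting it: the box lid springs shut by itself, so press its ribbed blue thumb plate all the way down with one fingertip to hold the lid open, and while it is held open push the vial gently along the shelf with the other fingertip so that it rolls under the lid and drops inside. Then let go so that the lid closes fully over the vial, and leave the jar, flask and glue bottle beside the box where they stand.

Things in the scene. Friction and masses are not known exactly. Their poses are not given: they have to be found in the camera images.
- dry_box: Fixed low box, 246 x 126 mm, 75 mm high: white top, clear sides, orange desiccant, round dial in front. Origin on the worktop under the rim, which is the inner end of the shelf; x points into the box (roughly away from the robot), z up. At x = 0 to 37 mm, behind the rim, is the opening under the lid. All x and z in these descriptions are in this frame.
- shelf_middle (a point): Middle of the loading shelf's top (x = -52, z = 75 mm). The shelf is open to the robot and runs from x = -104 to 0 mm, level up to the dip before the rim, between side rails 11 mm high whose inner faces are at y = -47 and +47 mm. Its outer end has a rounded edge 2.5 mm high at x = -100 mm.
- rest (a point): Bottom of a shallow dip across the shelf just before the rim (x = -16, z = 73 mm, 1.6 mm deep): the shelf falls at 4 degrees from x = -39 mm and rises at 8 degrees to a black rubber strip at x = -4 to 0 mm. A slowly pushed vial stays here, its centre at x = -16 mm, just clear of the lid; a light push (under 2 N) rolls it on, and once its centre is past x = 0 it falls in.
- chamber (a point): Place inside, under the roof (x = 110, z = 38 mm), where the vial's centre comes to rest against a felt stop after rolling down the ramp below the opening. The roof is level with the shelf, x = 44 to 136 mm.
- lid (a joint): Hinge of the lid, rad: 0 = closed, 1.0 = fully open (stop). A spring closes it: 0.04 N m when closed, 0.09 N m when fully open. The metal cover, 98 mm wide, reaches from the hinge pin (x = 41, z = 79 mm) forward to the rim, top at z = 80 mm when closed; at 1.0 rad its front edge is at x = 19, z = 113 mm. The vial passes above about 0.8 rad.
- thumb_plate (a point): Ribbed blue plate, one piece with the lid, 60 mm wide, 65 mm long. The point is in its middle, 40 mm from the hinge pin. Lid closed, it slopes up and away from the robot at 57 degrees to x = 76, z = 134 mm. Pressed straight down at x = 55 to 85 mm (2 to 7 N) it ends level on the roof, top at z = 81 mm, x = 43 to 106 mm, lid fully open. A tip can slide along it.
- vial_center (a point): Centre of the white plastic sample vial, a closed cylinder of 33 mm diameter and 85 mm length, 24 to 45 g, lying on the shelf with its axis across the box (along the box's y); it rolls freely. On the shelf the centre is at z = 91.5 mm.
- sample_vial: The same vial; this origin lies on its round surface, 16.5 mm from the centre, and goes round as it rolls; y is its axis. Use vial_center for its position.
- white_jar: Jar with a black lid, 60 mm diameter, 86 mm high, standing left of the box. Origin at the middle of its underside.
- spirit_flask: White round-bellied flask, 98 mm diameter, 110 mm high, standing right of the box. Origin at the middle of its underside.
- glue_bottle: White bottle with a blue pointed cap, 38 mm diameter, 86 mm high, standing right of the box. Origin at the middle of its underside.
Mind the look-alikes: they are no part of the job. Leave any red look-alike of the sample_vial alone.

How it is judged (in metres and radians):
On the way, in this order (a step that is already met when the one before it is completed fails the run):
1. a fingertip holds the thumb plate down, lid open, with the vial still outside on the shelf (value of joint lid above 0.8 rad and contact force between the fingers and thumb_pad above 0.5 N and x of vial_center in the frame of dry_box below 0 m and z of vial_center in the frame of dry_box above 0.085 m), for 0.2 s.
2. the vial has dropped in below the lid while the fingertip still holds the thumb plate down (value of joint lid above 0.6 rad and contact force between the fingers and thumb_pad above 0.3 N and x of vial_center in the frame of dry_box above 0.008 m and z of vial_center in the frame of dry_box below 0.078 m), for 0.02 s.
At the end, for the whole second after the job is handed in: The vial lies inside the box behind the opening, below the roof, at rest; the lid is closed (within 0.05 rad); jar, flask and glue bottle stand within 20 mm of where they were (x of vial_center in the frame of dry_box between 0.05 and 0.135 m and y of vial_center in the frame of dry_box between -0.05 and 0.05 m and z of vial_center in the frame of dry_box below 0.065 m and value of joint lid below 0.05 rad and distance of each of white_jar, spirit_flask, glue_bottle from where it was at the start of the episode below 0.02 m and linear speed of sample_vial below 0.03 m/s); the robot touches nothing.
It fails at once if the vial is lifted more than 12 mm off the shelf (z of vial_center in the frame of dry_box above 0.1035 m).
It fails at once if the vial falls off the box (x of vial_center in the frame of dry_box below -0.005 m and z of vial_center in the frame of dry_box below 0.085 m).
It fails at once if the vial is squeezed or pushed with more than 12 N (contact force between the fingers and sample_vial above 12 N).
It fails at once if a bystander is knocked over (angle between any of white_jar, spirit_flask, glue_bottle's own z axis and vertical above 0.5 rad).
It also fails if it takes over 69 s, if anything falls off the work surface, if the arm or the gripper's body presses on something with over 40 N, if the wrist force passes 120 N, or if a joint passes its speed limit or range.

## Working session

There is one attempt and no reset: what is moved stays moved. The work goes in short steps, Python scripts to look and compute and a tool call to move; the robot and the scene stay as the last step left them, time stands still between calls to the robot, and variables do not carry over. Pictures are saved under pics/ and viewed, at most 10 in all, crops included, and the job is handed in when it is done.

Besides the shell and the picture viewer there is one more tool, called after ">>>" as name([rows], argument=value, ...), one row to a line, values as JSON. arm_command: Moves the arm, as the interface text tells. Its arguments: {"type":"object","properties":{"gripper":{"type":"array"},"dp":{"type":"array"},"twist":{"type":"array"}},"required":["gripper","dp","twist"]}

```bash
mkdir -p pics; python3 - <<'E'
from plant import *
import cv2
o=get_obs();print({k:o[k] for k in('time','tool_pos','tcp_rot','contact_force','grip_width')})
for n in('top','side'):
    cv2.imwrite(f'pics/{n}0.png',cv2.cvtColor(capture(n),cv2.COLOR_RGB2BGR)); print(n,get_calibration(n))
print(get_calibration('wrist'))
E
```

```text
{'time': 0.0, 'tool_pos': array([140.7264931 , 505.33723255, 226.03298935]), 'tcp_rot': array([-3.14001537e+00, -2.48885877e-04,  2.86977466e+00]), 'contact_force': array([-0.24368577,  0.54148524,  0.16006071]), 'grip_width': 91.76596364024564}
top {'mtx': array([[587.38273712,   0.        , 326.67178595],
       [  0.        , 587.38273712, 228.79907335],
       [  0.        ,   0.        ,   1.        ]]), 'position': array([ 375.25629958,   47.23257817, 1099.85990479]), 'attitude': array([-2.98193423, -0.01081778, -1.54857726])}
side {'mtx': array([[586.47040459,   0.        , 326.3624286 ],
       [  0.        , 586.47040459, 232.71991466],
       [  0.        ,   0.        ,   1.        ]]), 'position': array([  99.20642746, -879.63056183,  556.20540857]), 'attitude': array([-1.99090639, -0.02531216, -0.41884207])}
{'mtx': array([[369.12102746,   0.        , 318.76038321],
       [  0.        , 369.12102746, 235.8613513 ],
       [  0.        ,   0.        ,   1.        ]]), 'mount': array([[ 3.27878174e-04, -9.62023160e-01, -2.72967638e-01,
         7.29825778e+01],
       [ 9.99999897e-01,  4.01390789e-04, -2.13465214e-04,
        -4.13375350e-01],
       [ 3.14925175e-04, -2.72967540e-01,  9.62023193e-01,
        -1.57087289e+02],
       [ 0.00000000e+00,  0.00000000e+00,  0.00000000e+00,
         1.00000000e+00]])}
```

View pics/top0.png

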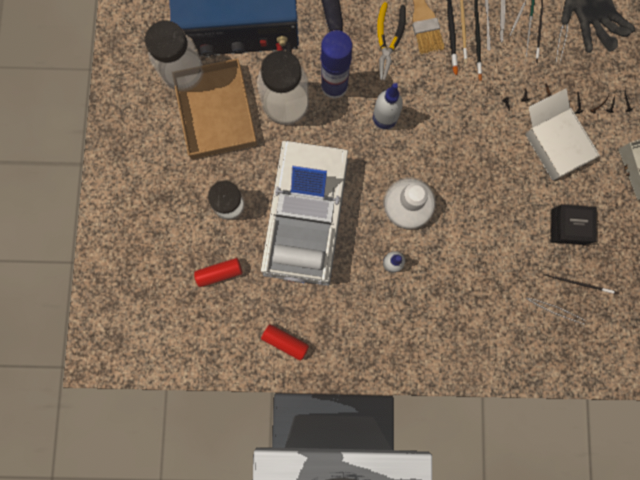

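View pics/side0.png

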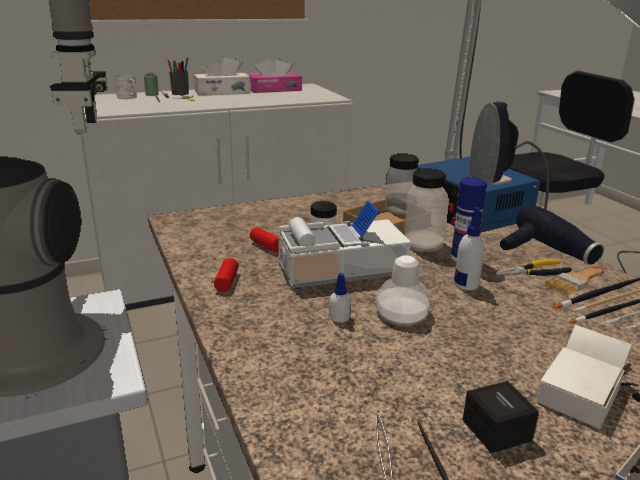

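The top view shows the box from (283,143) to (330,282), with the white vial on its shelf at about (298,257). The look-alikes are two red vials at (218,272) and (286,342). The white one on the shelf fits the description, so I'll confirm it and measure in an enlarged crop.

```bash
python3 - <<'E'
import cv2
a=cv2.imread('pics/top0.png')[135:290,250:450]
cv2.imwrite('pics/c1.png',cv2.resize(a,None,fx=4,fy=3.8709677,interpolation=cv2.INTER_CUBIC))
E
```

```text
(no output)
```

View pics/c1.png

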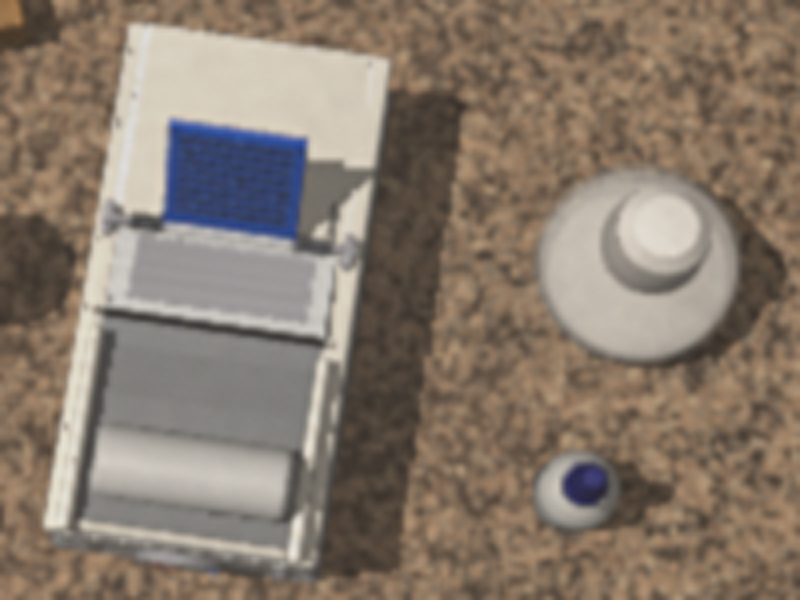

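The crop confirms the white vial lying on the shelf: crop ends at about (95,457) and (296,487), nearer the left rail. The plate corners, lid edge and roof corners are clear, so I'll fit the box pose to them.

```bash
cat > h.py <<'E'
from plant import *
import numpy as np
from scipy.spatial.transform import Rotation as Ro
from scipy.optimize import least_squares
c=get_calibration('top');K=c['mtx'];C=c['position'];R=Ro.from_euler('xyz',c['attitude']).as_matrix()
def proj(P):
    q=(np.atleast_2d(P)-C)@R@K.T; return q[:,:2]/q[:,2:]
def back(u,v,z):
    d=R@np.linalg.solve(K,[u,v,1]); return C+d*(z-C[2])/d[2]
full=lambda p:np.array([250,135])+np.array(p)/[4,3.871]
def w(b,P):
    P=np.atleast_2d(P);return np.c_[Ro.from_euler('z',b[2]).apply(P)+[b[0],b[1],0]]
E
python3 - <<'E'
from h import *
f=[((130,25),(142,63,75)),((389,60),(142,-63,75)),((105,314),(0,49,80)),((327,340),(0,-49,80)),((170,120),(76,30,134)),((307,138),(76,-30,134))]
px=np.array([full(a) for a,_ in f]);P=np.array([b for _,b in f],float)
s=least_squares(lambda b:(proj(w([b[0]*100,b[1]*100,b[2]],P))-px).ravel(),[5,.5,-.1],loss='soft_l1')
b=s.x*[100,100,1];print(b,np.round(proj(w(b,P))-px,1).tolist())
np.save('b.npy',b)
for p in((95,457),(296,487)):
    q=back(*full(p),91.5);print(q,Ro.from_euler('z',-b[2]).apply(q-[b[0],b[1],0]))
E
```

```text
[ 5.55414546e+02  8.00944852e+01 -1.13309304e-01] [[-1.8, -2.7], [2.5, -2.5], [0.3, -0.4], [-0.2, 0.4], [-0.5, 1.7], [0.3, 1.8]]
[493.26281146 130.30060057  91.5       ] [-67.42983254  42.85685197  91.5       ]
[481.8632599   43.29711867  91.5       ] [-68.91906053 -44.87762152  91.5       ]
```

```bash
python3 - <<'E'
from h import *
f=[((130,25),(136,60,75)),((389,60),(136,-60,75)),((105,314),(0,49,80)),((327,340),(0,-49,80)),((170,120),(76,30,134)),((307,138),(76,-30,134))]
px=np.array([full(a) for a,_ in f]);P=np.array([b for _,b in f],float)
s=least_squares(lambda b:(proj(w([b[0]*100,b[1]*100,b[2]],P))-px).ravel(),[5,.5,-.1])
b=s.x*[100,100,1];print(b,np.round(proj(w(b,P))-px,1).tolist())
np.save('b.npy',b)
for p in((95,457),(296,487)):
    q=back(*full(p),91.5);print(Ro.from_euler('z',-b[2]).apply(q-[b[0],b[1],0]))
cv=(proj(w(b,[[-100,47,77],[-100,-47,77],[-104,63,86],[-104,-63,86],[41,0,79]]))-[250,135])*[4,3.871]
print(np.round(cv))
# move plan: tool frame yaw 
o=get_obs();p=o['tool_pos'];T=Ro.from_euler('xyz',o['tcp_rot'])
g=w(b,[[-66,0,170]])[0];print(g,'tool delta/25',T.inv().apply(g-p)/25,'twist',np.degrees(o['tcp_rot'][2]-(np.pi/2+b[2])))
E
```

```text
[ 5.56824058e+02  7.99965790e+01 -1.12642462e-01] [[-0.6, -0.1], [0.4, -0.3], [0.4, -1.2], [-0.1, -0.4], [-0.5, 0.9], [0.4, 1.0]]
[-68.81282368  42.8406579   91.5       ]
[-70.36055641 -44.892803    91.5       ]
[[ 77. 528.]
 [291. 556.]
 [ 38. 530.]
 [327. 568.]
 [230. 237.]]
[491.24233031  87.41526972 170.        ] tool delta/25 [-17.99326701 -12.33968481   2.25815409] twist 80.88343242232516
```

>>> arm_command([
  [-0.9,-0.617,0.1],
  [-0.9,-0.617,0.1],
  [-0.9,-0.617,0.1],
  [-0.9,-0.617,0.1],
  [-0.9,-0.617,0.1],
], gripper=[91.8,91.8,91.8,91.8,91.8], twist=[0,0,0,0,0])

```text
time: 0.72
tool_pos: [228.9, 400.4, 213.9]
tcp_rot: [-3.141, -0.0, 2.87]
contact_force: [-0.2, 0.2, -0.2]
grip_width: 92.0
finger_force: 0.0
```

>>> arm_command([
  [-0.9,-0.617,0.1],
  [-0.9,-0.617,0.1],
  [-0.9,-0.617,0.1],
  [-0.9,-0.617,0.1],
  [-0.9,-0.617,0.1],
], gripper=[91.8,91.8,91.8,91.8,91.8], twist=[0,0,0,0,0])

```text
time: 1.35
tool_pos: [316.6, 295.9, 201.4]
tcp_rot: [-3.141, -0.0, 2.87]
contact_force: [0.6, -0.0, -0.8]
grip_width: 91.9
finger_force: 0.0
```

>>> arm_command([
  [-0.9,-0.617,0.1],
  [-0.9,-0.617,0.1],
  [-0.9,-0.617,0.1],
  [-0.9,-0.617,0.1],
  [-0.9,-0.617,0.1],
], gripper=[91.8,91.8,91.8,91.8,91.8], twist=[0,0,0,0,0])

```text
time: 1.98
tool_pos: [404.2, 191.5, 188.9]
tcp_rot: [-3.141, -0.001, 2.87]
contact_force: [-0.2, -0.6, -0.9]
grip_width: 91.3
finger_force: 0.0
```

>>> arm_command([
  [-0.9,-0.617,0.1],
  [-0.9,-0.617,0.1],
  [-0.9,-0.617,0.1],
  [-0.9,-0.617,0.1],
  [-0.9,-0.617,0.1],
], gripper=[91.8,91.8,91.8,91.8,91.8], twist=[0,0,0,0,0])

```text
time: 2.6
tool_pos: [491.9, 87.0, 176.3]
tcp_rot: [-3.141, -0.001, 2.87]
contact_force: [0.6, -0.4, 0.6]
grip_width: 91.7
finger_force: 0.0
```

>>> arm_command([
  [0,0,0],
  [0,0,0],
  [0,0,0],
  [0,0,0],
  [0,0,0],
], gripper=[91.8,91.8,91.8,91.8,91.8], twist=[1,1,1,1,1])

```text
time: 3.22
tool_pos: [491.3, 87.7, 176.4]
tcp_rot: [-3.141, -0.001, 2.431]
contact_force: [0.4, 0.8, -0.5]
grip_width: 91.9
finger_force: 0.0
```

>>> arm_command([
  [0,0,0],
  [0,0,0],
  [0,0,0],
  [0,0,0],
  [0,0,0],
], gripper=[91.8,91.8,91.8,91.8,91.8], twist=[1,1,1,1,1])

```text
time: 3.85
tool_pos: [491.3, 87.8, 176.3]
tcp_rot: [-3.141, -0.0, 1.994]
contact_force: [0.7, -0.1, 0.4]
grip_width: 91.8
finger_force: 0.0
```

>>> arm_command([
  [0,0,0],
  [0,0,0],
  [0,0,0],
  [0,0,0],
  [0,0,0],
], gripper=[91.8,91.8,91.8,91.8,91.8], twist=[1,1,1,1,1])

```text
time: 4.47
tool_pos: [491.3, 87.8, 176.4]
tcp_rot: [-3.141, -0.0, 1.558]
contact_force: [-0.1, -0.3, -0.9]
grip_width: 91.6
finger_force: 0.0
```

>>> arm_command([
  [0,0,0],
  [0,0,0],
  [0,0,0],
  [0,0,0],
  [0,0,0],
], gripper=[91.8,91.8,91.8,91.8,91.8], twist=[1,0.18,0,0,0])

```text
time: 5.1
tool_pos: [491.6, 87.8, 176.7]
tcp_rot: [3.142, -0.0, 1.458]
contact_force: [0.6, -0.1, -0.5]
grip_width: 91.9
finger_force: 0.0
```

```bash
cat > st.py <<'E'
from h import *
import sys
b=np.load('b.npy');o=get_obs()
i=Ro.from_euler('z',-b[2])
print('t',round(o['time'],2),'box',np.round(i.apply(o['tool_pos']-[b[0],b[1],0]),1),'yaw err deg',np.round(np.degrees(o['tcp_rot'][2]-np.pi/2-b[2]),2),np.round(o['tcp_rot'],3),'F box',np.round(i.apply(o['contact_force']),2),'w',round(o['grip_width'],1),'ff',o['finger_force'])
E
cat > ls.py <<'E'
import cv2,sys
from plant import *
cv2.imwrite('pics/%s.png'%sys.argv[2],cv2.cvtColor(capture(sys.argv[1]),cv2.COLOR_RGB2BGR))
E
python3 st.py; python3 ls.py wrist w1
```

```text
t 5.1 box [-65.7   0.4 176.7] yaw err deg 0.01 [ 3.142 -0.     1.458] F box [ 0.63  0.   -0.47] w 91.9 ff 0.0
```

View pics/w1.png

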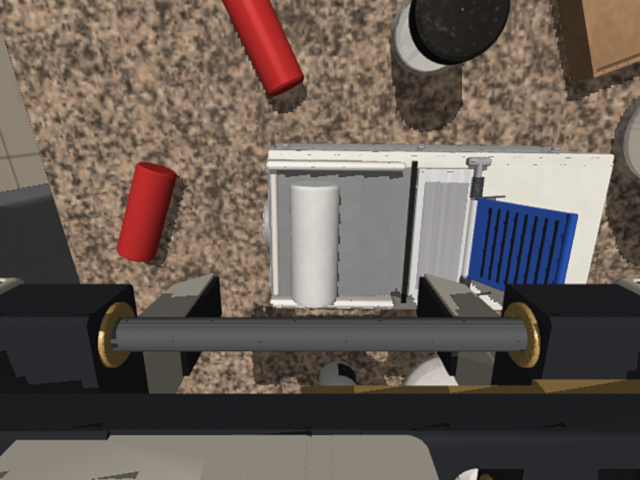

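```bash
python3 - <<'E'
from h import *
b=np.load('b.npy');o=get_obs();m=get_calibration('wrist')
T=np.eye(4);T[:3,:3]=Ro.from_euler('xyz',o['tcp_rot']).as_matrix();T[:3,3]=o['tool_pos'];W=T@m['mount']
for n,P in dict(lidFL=(0,49,80),plateTL=(76,30,134),vialL=(-69.5,42,91.5),vialback=(-69.5,42,91.5),roofL=(136,60,75),shelfend=(-100,47,77),vial_rear=(-86,20,91.5),vial_front=(-53,20,91.5)).items():
    q=m['mtx']@(W[:3,:3].T@(w(b,P)[0]-W[:3,3]));print(n,np.round(q[:2]/q[2]))
E
```

```text
lidFL [415. 168.]
plateTL [574. 213.]
vialL [312. 181.]
vialback [312. 181.]
roofL [613. 152.]
shelfend [268. 171.]
vial_rear [288. 214.]
vial_front [337. 214.]
```

>>> arm_command([
  [-0.05,-0.03,0.73],
  [0,-0.03,0.73],
  [0,-0.03,0.73],
  [0,-0.03,0.73],
  [0,0,0.73],
], gripper=[91.8,91.8,91.8,91.8,91.8], twist=[0,0,0,0,0])

```text
time: 5.78
tool_pos: [488.5, 86.9, 84.9]
tcp_rot: [3.141, -0.0, 1.458]
contact_force: [-0.2, -0.4, -0.5]
grip_width: 91.6
finger_force: 0.0
```

>>> arm_command([
  [0,0,0],
  [0,0,0],
  [0,0,0],
  [0,0,0],
  [0,0,0],
], gripper=[82,72,62,52,44], twist=[0,0,0,0,0])

```text
time: 6.4
tool_pos: [488.6, 86.9, 85.8]
tcp_rot: [3.141, -0.0, 1.458]
contact_force: [0.9, -0.8, 0.0]
grip_width: 46.8
finger_force: 0.0
```

```bash
python3 st.py
```

```text
t 6.4 box [-68.6  -0.8  85.8] yaw err deg -0.01 [ 3.141 -0.     1.458] F box [ 0.99 -0.67  0.04] w 46.8 ff 0.0
```

>>> arm_command([
  [0,0.11,0],
  [0,0.11,0],
  [0,0.11,0],
  [0,0.11,0],
  [0,0.11,0],
], gripper=[44,44,44,44,44], twist=[0,0,0,0,0])

```text
time: 7.02
tool_pos: [502.3, 85.3, 85.4]
tcp_rot: [3.142, -0.0, 1.458]
contact_force: [0.2, 0.9, -0.2]
grip_width: 44.1
finger_force: 0.0
```

>>> arm_command([
  [0,0.11,0],
  [0,0.11,0],
  [0,0.11,0],
  [0,0.11,0],
  [0,0.11,0],
], gripper=[44,44,44,44,44], twist=[0,0,0,0,0])

```text
time: 7.65
tool_pos: [516.0, 83.8, 85.4]
tcp_rot: [-3.142, -0.0, 1.458]
contact_force: [-0.8, -0.2, 0.3]
grip_width: 44.2
finger_force: 0.0
```

>>> arm_command([
  [0,0.11,0],
  [0,0.11,0],
  [0,0.11,0],
  [0,0.11,0],
  [0,0.11,0],
], gripper=[44,44,44,44,44], twist=[0,0,0,0,0])

```text
time: 8.28
tool_pos: [529.7, 82.2, 85.5]
tcp_rot: [3.142, -0.0, 1.458]
contact_force: [0.0, -0.1, -0.1]
grip_width: 44.1
finger_force: 0.0
```

>>> arm_command([
  [0,0.11,0],
  [0,0.11,0],
  [0,0.11,0],
  [0,0.11,0],
  [0,0.08,0],
], gripper=[44,44,44,44,44], twist=[0,0,0,0,0])

```text
time: 8.9
tool_pos: [542.6, 80.7, 85.5]
tcp_rot: [3.142, -0.0, 1.458]
contact_force: [-0.3, -0.5, 0.1]
grip_width: 44.3
finger_force: 0.0
```

```bash
python3 st.py; python3 ls.py wrist w2
```

```text
t 8.9 box [-14.2  -0.9  85.5] yaw err deg -0.02 [ 3.142 -0.     1.458] F box [-0.22 -0.57  0.13] w 44.3 ff 0.0
```

View pics/w2.png

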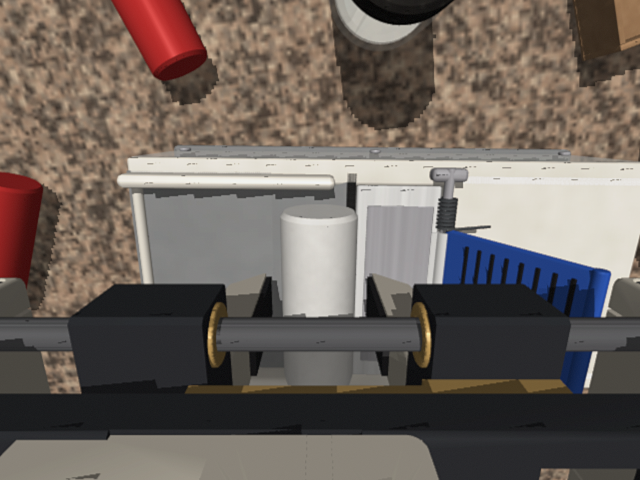

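The vial spans columns 281–356, centred between the fingers and clear of both, in the dip (x ≈ -14 to -16). Next I lift straight up, open the gripper, and centre it so that one finger is over the plate and the other behind the vial.

>>> arm_command([
  [0,0,-0.3],
  [0,0,-0.6],
  [0,0,-0.7],
  [0,0,-0.7],
  [0,0,-0.3],
], gripper=[44,44,44,44,44], twist=[0,0,0,0,0])

```text
time: 9.57
tool_pos: [543.1, 80.8, 152.5]
tcp_rot: [3.139, -0.0, 1.458]
contact_force: [0.3, -0.7, 0.5]
grip_width: 44.0
finger_force: 0.0
```

>>> arm_command([
  [0,0.25,0],
  [0,0.25,0],
  [0,0.25,0],
  [0,0.24,0],
  [0,0,0],
], gripper=[91.8,91.8,91.8,91.8,91.8], twist=[0,0,0,0,0])

```text
time: 10.2
tool_pos: [567.3, 77.8, 150.1]
tcp_rot: [-3.141, -0.0, 1.458]
contact_force: [-0.5, -0.4, -0.2]
grip_width: 88.6
finger_force: 0.0
```

```bash
python3 st.py; python3 ls.py wrist w3; python3 - <<'E'
from h import *
o=get_obs();b=np.load('b.npy');m=get_calibration('wrist')
T=np.eye(4);T[:3,:3]=Ro.from_euler('xyz',o['tcp_rot']).as_matrix();T[:3,3]=o['tool_pos'];W=T@m['mount']
for P in((-16,42,91.5),(-14,42,91.5),(-16,42,108),(0,49,80),(76,30,134)):
    q=m['mtx']@(W[:3,:3].T@(w(b,P)[0]-W[:3,3]));print(P,np.round(q[:2]/q[2]))
E
```

```text
t 10.2 box [ 10.7  -1.  150.1] yaw err deg -0.03 [-3.141 -0.     1.458] F box [-0.43 -0.43 -0.17] w 88.6 ff 0.0
(-16, 42, 91.5) [273. 185.]
(-14, 42, 91.5) [276. 185.]
(-16, 42, 108) [269. 189.]
(0, 49, 80) [301. 170.]
(76, 30, 134) [454. 222.]
```

View pics/w3.png

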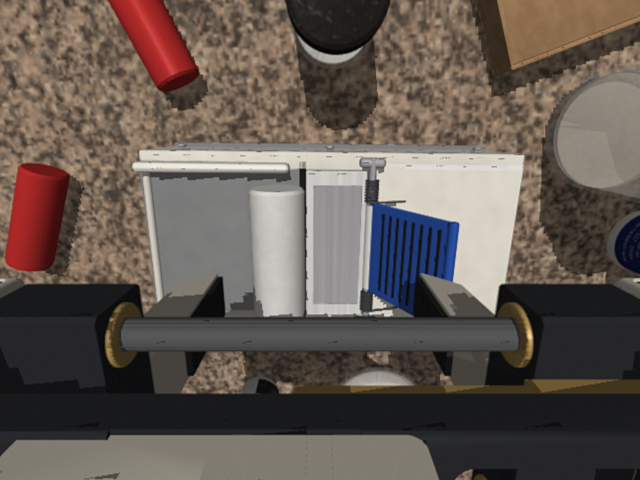

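The vial (columns 250–305) is still at rest, and the plate corner at column 458 puts the box about 2 mm further along x than fitted. I'll nudge +1 mm and press down in stages.

>>> arm_command([
  [0,0.04,0.3],
  [0,0,0.3],
  [0,0,0.2],
  [0,0,0.2],
  [0,0,0.2],
], gripper=[91.8,91.8,91.8,91.8,91.8], twist=[0,0,0,0,0])

```text
time: 10.88
tool_pos: [567.9, 77.9, 120.1]
tcp_rot: [-3.142, -0.0, 1.458]
contact_force: [-0.2, -0.9, 0.6]
grip_width: 92.0
finger_force: 0.0
```

>>> arm_command([
  [0,0,0.2],
  [0,0,0.2],
  [0,0,0.2],
  [0,0,0.2],
  [0,0,0.2],
], gripper=[91.8,91.8,91.8,91.8,91.8], twist=[0,0,0,0,0])

```text
time: 11.5
tool_pos: [568.2, 77.8, 95.4]
tcp_rot: [3.141, -0.0, 1.458]
contact_force: [0.4, -0.5, 3.6]
grip_width: 91.6
finger_force: 1.3
```

```bash
python3 st.py
```

```text
t 11.5 box [11.6 -0.9 95.4] yaw err deg -0.02 [ 3.141 -0.     1.458] F box [ 0.44 -0.41  3.64] w 91.6 ff 1.2995077902451158
```

>>> arm_command([
  [0,0,0.12],
  [0,0,0.12],
  [0,0,0.12],
  [0,0,0.1],
  [0,0,0.06],
], gripper=[91.8,91.8,91.8,91.8,91.8], twist=[0,0,0,0,0])

```text
time: 12.12
tool_pos: [568.8, 77.8, 82.8]
tcp_rot: [3.14, -0.0, 1.458]
contact_force: [2.2, -0.5, 5.7]
grip_width: 91.9
finger_force: 2.3
```

```bash
python3 st.py; python3 ls.py side s2; python3 ls.py wrist w4; python3 - <<'E'
import cv2,numpy as np
a=cv2.resize(cv2.imread('pics/s2.png')[195:305,255:425],None,fx=2.35,fy=2.35,interpolation=2)
b=cv2.resize(cv2.imread('pics/w4.png')[120:390,120:510],(400,277))
n=np.zeros((a.shape[0]+277,400,3),np.uint8);n[:a.shape[0],:a.shape[1]]=a[:,:400];n[a.shape[0]:]=b
cv2.imwrite('pics/m4.png',n)
E
```

```text
t 12.12 box [12.1 -0.9 82.8] yaw err deg -0.02 [ 3.14  -0.     1.458] F box [ 2.22 -0.24  5.69] w 91.9 ff 2.3139272539992817
```

View pics/m4.png

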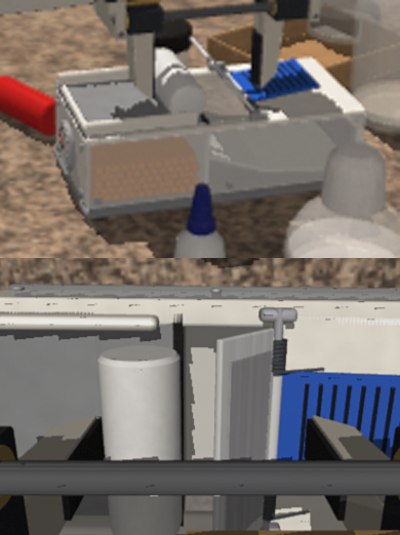

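The lid is open with the plate nearly flat. The vial is still in the dip and the other finger is just behind it. Now I press about 1 mm more and push slowly.

>>> arm_command([
  [0,0,0.04],
  [0,0,0],
  [0,0.08,0],
  [0,0.1,0],
  [0,0.1,0],
], gripper=[91.8,91.8,91.8,91.8,91.8], twist=[0,0,0,0,0])

```text
time: 12.85
tool_pos: [571.9, 77.5, 80.9]
tcp_rot: [-3.134, 0.0, 1.458]
contact_force: [-6.8, 1.1, 8.6]
grip_width: 91.9
finger_force: 4.4
```

>>> arm_command([
  [0,0.1,0],
  [0,0.1,0],
  [0,0.1,0],
  [0,0.1,0],
  [0,0.1,0],
], gripper=[91.8,91.8,91.8,91.8,91.8], twist=[0,0,0,0,0])

```text
time: 13.48
tool_pos: [584.6, 76.2, 80.8]
tcp_rot: [-3.135, 0.0, 1.458]
contact_force: [-6.3, 1.3, 8.3]
grip_width: 92.3
finger_force: 4.0
```

```bash
python3 st.py; python3 ls.py wrist w5
```

```text
t 13.47 box [28.  -0.7 80.8] yaw err deg 0.01 [-3.135  0.     1.458] F box [-6.37  0.63  8.28] w 92.3 ff 4.015941848047078
```

View pics/w5.png

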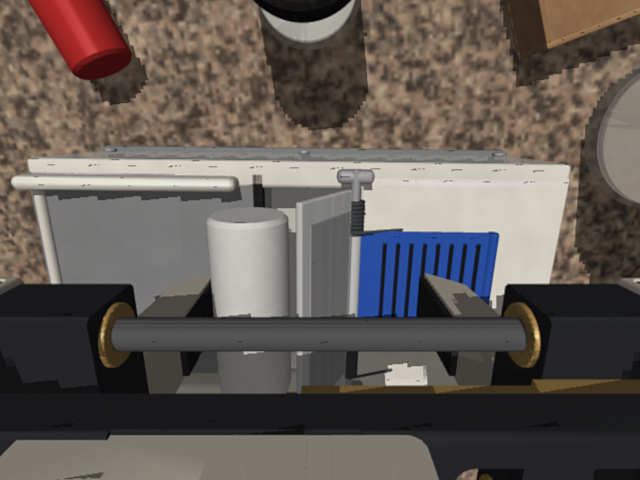

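The vial, centred at column 248, is now about 5 mm short of the rim and touching the pusher, with the lid fully open. I'll continue.

>>> arm_command([
  [0,0.08,0],
  [0,0.08,0],
  [0,0.08,0],
  [0,0.06,0],
  [0,0,0],
], gripper=[91.8,91.8,91.8,91.8,91.8], twist=[0,0,0,0,0])

```text
time: 14.15
tool_pos: [592.4, 75.3, 80.8]
tcp_rot: [-3.136, 0.0, 1.458]
contact_force: [-5.5, 0.2, 7.3]
grip_width: 92.0
finger_force: 3.5
```

```bash
python3 st.py; python3 ls.py wrist w6; python3 -c "
import cv2;cv2.imwrite('pics/w6c.png',cv2.imread('pics/w6.png')[120:400,20:560])"
```

```text
t 14.15 box [35.9 -0.7 80.8] yaw err deg -0.0 [-3.136  0.     1.458] F box [-5.5  -0.39  7.27] w 92.0 ff 3.486507232300937
```

View pics/w6c.png

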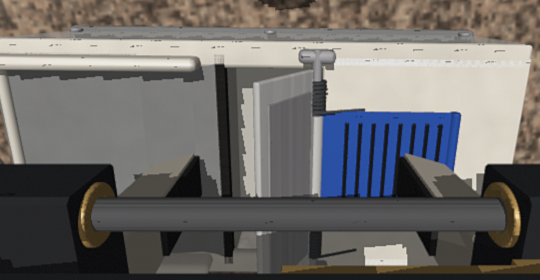

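The vial has gone from the shelf and dropped in, with the lid still held open. Now I raise the finger so that the lid closes.

>>> arm_command([
  [0,0,0],
  [0,0,0],
  [0,0,0],
  [0,0,-0.2],
  [0,0,-0.3],
], gripper=[91.8,91.8,91.8,91.8,91.8], twist=[0,0,0,0,0])

```text
time: 14.82
tool_pos: [593.8, 74.9, 93.5]
tcp_rot: [-3.139, 0.0, 1.458]
contact_force: [-0.8, -0.5, 0.8]
grip_width: 91.8
finger_force: 0.7
```

>>> arm_command([
  [0,0,-0.4],
  [0,0,-0.5],
  [0,0,-0.6],
  [0,0,-0.7],
  [0,0,-0.8],
], gripper=[91.8,91.8,91.8,91.8,91.8], twist=[0,0,0,0,0])

```text
time: 15.45
tool_pos: [595.0, 74.7, 170.4]
tcp_rot: [3.141, -0.0, 1.458]
contact_force: [0.3, -0.3, 1.2]
grip_width: 91.9
finger_force: 0.0
```

>>> arm_command([
  [0,0,-0.8],
  [0,0,-0.6],
  [0,0,-0.3],
  [0,0,0],
  [0,0,0],
], gripper=[91.8,91.8,91.8,91.8,91.8], twist=[0,0,0,0,0])

```text
time: 16.08
tool_pos: [594.4, 74.8, 210.7]
tcp_rot: [-3.14, 0.0, 1.458]
contact_force: [-0.9, 0.3, -0.5]
grip_width: 91.8
finger_force: 0.0
```

```bash
python3 st.py; python3 ls.py side s7; python3 ls.py wrist w7; python3 - <<'E'
import cv2,numpy as np
a=cv2.resize(cv2.imread('pics/s7.png')[195:325,255:455],(560,364),interpolation=2)
b=cv2.resize(cv2.imread('pics/w7.png')[100:320],(560,193))
cv2.imwrite('pics/m7.png',np.vstack([a,b]))
E
```

```text
t 16.07 box [ 37.9  -0.9 210.7] yaw err deg -0.02 [-3.14   0.     1.458] F box [-0.92  0.24 -0.51] w 91.8 ff 0.0
```

View pics/m7.png

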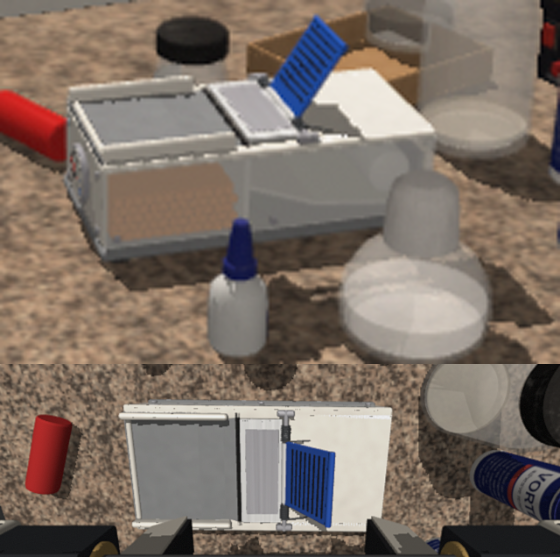

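The lid is closed, the shelf is empty, the vial's faint round end shows inside near the felt stop (about (395,155)), and the bystanders are standing. Handing in.

```bash
python3 -c "
from plant import *
print(close_job())"
```

```text
the job is handed in; nothing more can be done
None
```

The vial rolled under the held-open lid and dropped into the dry box, the lid closed over it, the jar, flask and glue bottle were left untouched, and the job was handed in at about 16 s of robot time; no verdict was returned.

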